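# Roll the loose price-rail trim home

### The job

The trim strip on the sloped front rail of the counter display has come loose. Take the hand roller out of its dock and roll it firmly along the strip, section after section from the left end to the right end, until all six sections sit fully home; press only with the roller, never with the gripper. Then put the roller back upright in its dock and leave the other things on the desk where they are.

Things in the scene. Friction and masses are not known exactly. Their poses are not given: they have to be found in the camera images.
- dock_seat (a point): Where the roller's origin is when it is docked and centred: 10 mm above the desk, in the middle of the dock.
- display: Fixed counter display, 226 mm wide and high: grey base, upright white peg-board panel (front at x = 0) and before it an aluminium rail sloping up away from the robot, holding the trim strip. Origin: foot of the panel front; x to the back, y left along the strip, z up. Slope 30 degrees: outward normal (-0.5, 0, 0.866). The panel blocks a gripper pointing straight down: tilt it 30 degrees.
- strip_left (a point): Middle of the face of the leftmost trim section as that face is when home; fixed to the display, same axes; 31 mm before the panel, 63 mm above the desk. Each grey section is 31 mm along the strip, 33 mm across the slope; faces stand 3 mm proud of the rail's lips when home, up to 8 mm when loose. The rail is 44 mm across, 210 mm long.
- strip_right (a point): The same point of the rightmost (sixth) section, 165 mm along the display's -y from strip_left; the other sections' middles lie between at 33 mm steps. Each slides into the rail along the slope's normal against about 7 N of steady friction, stops hard at home and stays where it is pushed.
- roller: Loose hand roller, 0.35 kg. Origin: lowest point of its wheel, middle; z up the handle, x along the axle. Free wheel 40 mm in diameter, 40 long, in a fork 53 mm wide; aluminium crossbar 80 (x) by 30 mm (y) at z = 44 to 52 mm; on it a black block handle 34 (x) by 26 mm (y), z = 52 to 104 mm: grip it across y with the fingertips just above the crossbar. It rolls along its y.
- dock: Fixed dark steel dock, base 100 x 90 mm. Origin: middle of its underside, z up. Two uprights (x = 31 to 43 mm on either side, 64 mm along y, tops at z = 54 mm) carry the roller's crossbar, laid along the dock's x, the wheel hanging between. Stops 10 mm high at the ends of the tops, 44 mm apart along y. Play +-4 mm in x, +-7 mm in y. The roller starts here; either way round will do.
- cap1 (a joint): How far trim section 1 (1 = leftmost, 6 = rightmost) is pushed in along the rail's normal, in m: 0 = fully proud, 0.005 = fully home (3.5 mm or more counts as home). All start at 0 to 1.2 mm.
- cap2 (a joint): How far trim section 2 (1 = leftmost, 6 = rightmost) is pushed in along the rail's normal, in m: 0 = fully proud, 0.005 = fully home (3.5 mm or more counts as home). All start at 0 to 1.2 mm.
- cap3 (a joint): How far trim section 3 (1 = leftmost, 6 = rightmost) is pushed in along the rail's normal, in m: 0 = fully proud, 0.005 = fully home (3.5 mm or more counts as home). All start at 0 to 1.2 mm.
- cap4 (a joint): How far trim section 4 (1 = leftmost, 6 = rightmost) is pushed in along the rail's normal, in m: 0 = fully proud, 0.005 = fully home (3.5 mm or more counts as home). All start at 0 to 1.2 mm.
- cap5 (a joint): How far trim section 5 (1 = leftmost, 6 = rightmost) is pushed in along the rail's normal, in m: 0 = fully proud, 0.005 = fully home (3.5 mm or more counts as home). All start at 0 to 1.2 mm.
- cap6 (a joint): How far trim section 6 (1 = leftmost, 6 = rightmost) is pushed in along the rail's normal, in m: 0 = fully proud, 0.005 = fully home (3.5 mm or more counts as home). All start at 0 to 1.2 mm.
- stapler: Red and black stapler, 34 x 130 x 48 mm, loose on the desk, to be left alone. Origin: middle of its underside.
- tape_roll: Roll of tape lying flat, 68 mm across, 24 mm high, loose on the desk, to be left alone. Origin: middle of its underside.
- calculator: Desk calculator, 148 x 104 x 26 mm, loose on the desk, to be left alone. Origin: middle of its underside.
- receipt_roll: White paper roll standing on end, 57 mm across, 57 mm high, loose on the desk, to be left alone. Origin: middle of its underside.
There are look-alikes about, which are no part of the job. Leave any green or orange look-alike of the roller alone.

How it is judged:
By the outcome, as a careful person would: the job done as asked, in the order asked, and still so for the second after the job is handed in, with the robot touching nothing.
It also fails if it takes over 53 s, if anything falls off the work surface, if the arm or the gripper's body presses on something with over 40 N, if the wrist force passes 120 N, or if a joint passes its speed limit or range.

### The arm

A 6-joint arm with a two-finger parallel gripper is mounted at the origin on a cart in front of the work surface, level with it; the furniture and walls round the work are solid. World frame = base frame: x ahead of the robot, y to its left, z up, the work surface at z = 0. Lengths are in mm, angles in rad, forces in N, time in s.
With the tool pointing down it reaches from about 275 to 1000 mm from the base axis. Payload 8.4 kg.
Tool frame: the origin (TCP) lies at the very end of the fingers, on their centre line; the grasp point (between the pads) lies 19 mm behind it; z points along the fingers, y is the line along which they close (so a half turn about z gives the same grasp; the last joint's range is limited). The gripper opens to 85 mm and grips with 20 to 120 N. Pads are 22 mm wide; open, the fingers measure 114 mm over their backs; the gripper's body (76 mm by 85 mm) begins 54 mm behind the grasp point. The pads swing forward as they close: fully open they stand 13 mm farther back than shut.
Start: joints at [-1.182, 0.353, 1.633, -0, 1.155, -0.002], TCP at [238.079, -577.881, 201.581] pointing down, gripper open.
Joint ranges: [-2.63, 2.63], [-0.92, 2.1], [0.06, 2.66], [-1.3, 4.44], [0, 2.69], [-3.02, 3.02]. Speed limits (rad/s): [2.22, 2.22, 2.79, 3.14, 3.14, 3.14].

### API

Orientations are given as [roll, pitch, yaw] about the fixed x, y, z axes, in that order (R = Rz(yaw) Ry(pitch) Rx(roll)).
In Python, from rig import sensors, grab_frame, camera_params, order gives the robot as it stands. The module is installed in compiled form; this text tells all that it offers.
- The arm moves only by the tool move_arm, never from a script. Its argument "motion" is a list of rows, each a list of 7 numbers: the turn, a rotation vector about the tool's x, y, z in a scale on which 1.0 is 2 rad, then the shift along the tool's x, y, z in parts of the range, where 1.0 means 0.75 m, then the finger opening in m, from 0 to 0.0854. A call has 1 to 8 rows; each row is the pose to reach, as a shift and turn from the pose commanded when the call began, along the tool's axes at that moment; what a row does not reach only later rows make up. A row lasts 1/8 s, in which the tool goes at most 62.5 mm and 10.7 degrees, less where a joint would pass 70% of its speed; a pose out of reach is approached as far as the arm can. Shift and turn numbers lie between -1 and 1, and a call with a number outside is refused. A call with a gripper value outside its range is refused whole. The fingers move at their own pace and stop on an object; "grip_force" is the grip in N (left out, the last holds). Time passes only in rows, so rows that repeat a pose let the fingers close. It gives the time, the measured TCP pose, the force, the opening and the grip force at its end, in the units of the state.
- sensors.sense(): the state, without advancing time (a new reading comes with each control period).
- grab_frame(name): name is "side" or "top" or "wrist"; returns (picture, depth): 384x512x3 uint8, red, green, blue; 384x512 float32, mm along the optical axis (not along the pixel's ray), 0 where there is no reading.
- camera_params(name): a dict with "camera_matrix" (3x3 intrinsics, pixels), "world_from_camera" (4x4, takes a point from camera to world coordinates). Camera axes: x right, y down, z forward; pixel columns grow to the right and rows downward; lengths in mm; the calibration is good to about 2 mm. The wrist camera is an equidistant fisheye: a pixel r from the principal point sees the ray r / f radians off the axis. A picture is of the moment at which its call begins: read the wrist's pose just before it. camera_params takes no time and is no camera call; for the wrist camera it gives the pose at the moment of the call.
- order.sign_off(): hands the job in; it is judged then, once.
The state is a dict: "clock": time; "qpos": joint angles; "qvel": joint speeds; "joint_efforts": joint torques, N m; "eef_pos": TCP position; "tcp_rot": TCP orientation; "contact_force": force on the tool from outside, world axes, zero at the start; "wrist_torque": the same for the moment, N m; "opening": opening from 0.0 (shut) to 1.0 (fully open); "grasp_force": force on a finger pad.
Only numpy, scipy, OpenCV 4.12 (cv2) and the standard library are available. Lean on these libraries where they do the work, as an engineer would, in place of code of your own. Each camera call takes 0.05 s, during which the arm holds its last target. There are 200 camera calls.

## Working session

There is one attempt and no reset: what is moved stays moved. The work goes in short steps, Python scripts to look and compute and a tool call to move; the robot and the scene stay as the last step left them, time stands still between calls to the robot, and variables do not carry over. Pictures are saved under pics/ and viewed, at most 10 in all, crops included, and the job is handed in when it is done.

Besides the shell and the picture viewer there is one more tool, called after "Call:" as name([rows], argument=value, ...), one row to a line, values as JSON. move_arm: Moves the arm, as the interface text tells. Its arguments: {"type":"object","properties":{"motion":{"type":"array","items":{"type":"array","items":{"type":"number"}}},"grip_force":{"type":"number"}},"required":["motion"]}

```bash
mkdir -p pics; python3 - <<'E'
from rig import sensors, grab_frame, camera_params, order
import numpy as np, cv2
s=sensors.sense();print(s)
for n in ("side","top"):
    im,d=grab_frame(n);np.savez(f"{n}0.npz",im=im,d=d)
    p=camera_params(n);print(n,np.round(p["camera_matrix"],2).tolist(),np.round(p["world_from_camera"],4).tolist())
    cv2.imwrite(f"pics/{n}0.png",im[:,:,::-1])
E
```

```text
{'clock': 0.0, 'qpos': array([-1.18242159e+00,  3.53653956e-01,  1.63413089e+00,  6.52648774e-07,
        1.15518364e+00, -2.37277471e-03]), 'qvel': array([-3.56426180e-04,  2.49161486e-04,  6.51390665e-04, -5.27859538e-05,
        1.33632738e-03, -8.17048149e-04]), 'joint_efforts': array([-2.42853464e-03, -6.05253482e+01, -3.42067838e+01, -1.54900708e-04,
        9.49464535e-03,  9.46552490e-07]), 'eef_pos': array([ 237.87266203, -577.41190735,  200.85946414]), 'tcp_rot': array([-3.14021683e+00, -3.86126260e-06,  3.90747244e-01]), 'contact_force': array([-0.14378158,  0.39408542,  0.38102461]), 'wrist_torque': array([-0.04798127,  0.03988131, -0.0307151 ]), 'grasp_force': 0.0, 'opening': 1.0044123658161008}
side [[428.97, 0.0, 258.65], [0.0, 428.97, 200.57], [0.0, 0.0, 1.0]] [[-0.8975, -0.2967, 0.3264, 88.6534], [-0.4409, 0.5833, -0.6822, 881.2024], [0.012, -0.7561, -0.6543, 879.0831], [0.0, 0.0, 0.0, 1.0]]
top [[479.78, 0.0, 247.58], [0.0, 479.78, 199.32], [0.0, 0.0, 1.0]] [[0.0247, -0.9927, 0.1184, 307.9372], [-0.9997, -0.025, -0.0006, 24.4508], [0.0035, -0.1183, -0.993, 1705.0445], [0.0, 0.0, 0.0, 1.0]]
```

View pics/top0.png

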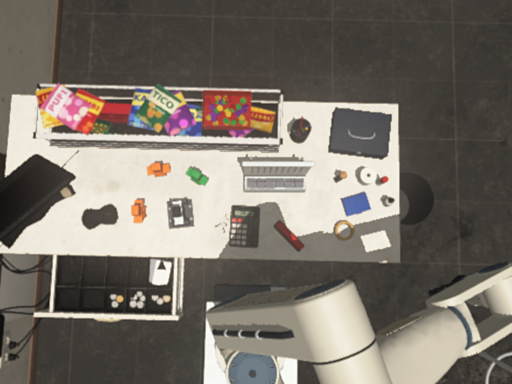

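View pics/side0.png

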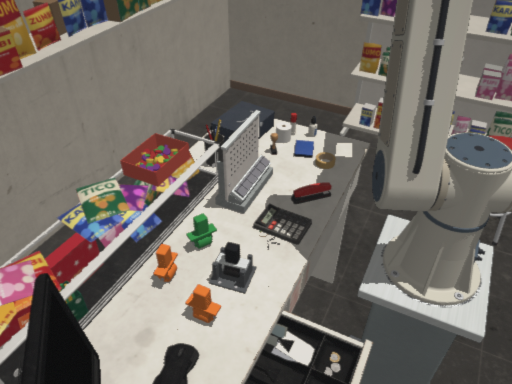

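The top view shows the dock with the black-handled roller at about (180,213) and the display at about (275,177). The orange and green look-alikes are at (158,169), (139,210) and (197,175). The side view shows the dock at (233,265) and the display at (247,165).

```bash
cat > h.py <<'E'
import numpy as np, cv2
from rig import sensors, grab_frame, camera_params, order
def cloud(n,d):
    p=camera_params(n);K=p["camera_matrix"];T=p["world_from_camera"]
    v,u=np.indices(d.shape)
    c=np.stack([(u-K[0,2])/K[0,0]*d,(v-K[1,2])/K[1,1]*d,d],-1)
    return c@T[:3,:3].T+T[:3,3]
def ray_z(n,uv,z):
    p=camera_params(n);K=p["camera_matrix"];T=p["world_from_camera"]
    uv=np.atleast_2d(uv)
    r=np.c_[(uv[:,0]-K[0,2])/K[0,0],(uv[:,1]-K[1,2])/K[1,1],np.ones(len(uv))]@T[:3,:3].T
    return T[:3,3]+r*((z-T[2,3])/r[:,2])[:,None]
E
python3 - <<'E'
from h import *
ims=[]
for n,(u0,u1,v0,v1) in {"top":(150,330,140,250),"side":(180,310,90,310)}.items():
    f=np.load(n+"0.npz");im,d=f["im"],f["d"];P=cloud(n,d)
    c=cv2.resize(im[v0:v1,u0:u1],None,fx=(4 if n=="top" else 2.7),fy=(4 if n=="top" else 2.7),interpolation=cv2.INTER_CUBIC)
    cv2.imwrite(f"pics/{n}c.png",c[:,:,::-1])
    print(n,"desk z",np.median(P[230:240,205:215,2] if n=="top" else P[290:300,245:255,2]))
    def rep(name,m):
        q=P[m]; print(name,m.sum(),np.round(np.percentile(q,[1,50,99],axis=0),1).tolist())
        r=cv2.minAreaRect(q[:,:2].astype(np.float32));print("  rect",r)
    x,y,z=P[...,0],P[...,1],P[...,2]
    X,Y=ray_z("top",[[180,213]],20)[0,:2]
    near=(abs(x-X)<80)&(abs(y-Y)<80)&(d>0)
    dark=im.max(-1)<130
    rep("dockbase",near&dark&(z>3)&(z<25))
    rep("dock>30",near&(z>35)&(z<90))
    rep("handle",near&(z>100)&(z<130))
    X,Y=ray_z("top",[[275,177]],60)[0,:2]
    near=(abs(x-X)<150)&(abs(y-Y)<200)&(d>0)
    rep("panel top",near&(z>205)&(z<250))
    rep("panel",near&(z>110)&(z<250))
    rep("rail",near&(z>45)&(z<90))
E
```

```text
top desk z 0.02835554787213823
dockbase 176 [[405.1, 218.5, 3.1], [452.6, 241.7, 7.2], [505.7, 302.7, 21.0]]
  rect ((458.0240783691406, 261.8243408203125), (98.88458251953125, 82.57954406738281), 7.728214740753174)
dock>30 254 [[408.9, 226.8, 36.9], [443.4, 257.4, 60.4], [497.0, 297.1, 86.1]]
  rect ((453.8952941894531, 262.1448669433594), (86.47382354736328, 63.283145904541016), 7.829348564147949)
handle 82 [[435.6, 250.6, 102.1], [452.1, 262.4, 112.7], [469.4, 275.5, 120.6]]
  rect ((452.4300537109375, 263.81353759765625), (33.790977478027344, 26.653472900390625), 8.434669494628906)
panel top 381 [[589.3, -178.4, 217.0], [598.6, -59.8, 224.9], [607.4, 43.8, 232.9]]
  rect ((598.297119140625, -67.53466796875), (18.351228713989258, 223.1136016845703), 0.14454513788223267)
panel 1305 [[590.6, -174.3, 117.5], [604.1, -22.2, 155.8], [730.2, 124.7, 230.6]]
  rect ((660.7803344726562, -25.007110595703125), (143.5179901123047, 307.73223876953125), 0.2059411257505417)
rail 1063 [[545.9, -266.7, 46.2], [573.9, -76.6, 65.1], [729.4, 37.6, 86.8]]
  rect ((640.1212158203125, -114.3255157470703
[... 524 characters left out ...]
 [469.7, 279.3, 117.0]]
  rect ((453.7906799316406, 265.2164611816406), (32.457218170166016, 26.647846221923828), 7.135016441345215)
panel top 408 [[591.9, -173.9, 205.5], [598.0, -50.7, 225.2], [610.8, 45.4, 229.1]]
  rect ((601.7310791015625, -66.99150085449219), (18.218650817871094, 230.49490356445312), 0.9898560643196106)
panel 2214 [[592.9, -172.8, 111.8], [600.2, -8.2, 159.3], [733.3, 126.7, 228.1]]
  rect ((662.62548828125, -26.029281616210938), (312.4937438964844, 143.23532104492188), 89.93212890625)
rail 1219 [[548.0, -167.0, 46.1], [578.5, -47.0, 66.5], [729.5, 41.4, 89.0]]
  rect ((639.5333251953125, -62.448692321777344), (184.4209747314453, 216.98648071289062), 2.092892646789551)
```

View pics/topc.png

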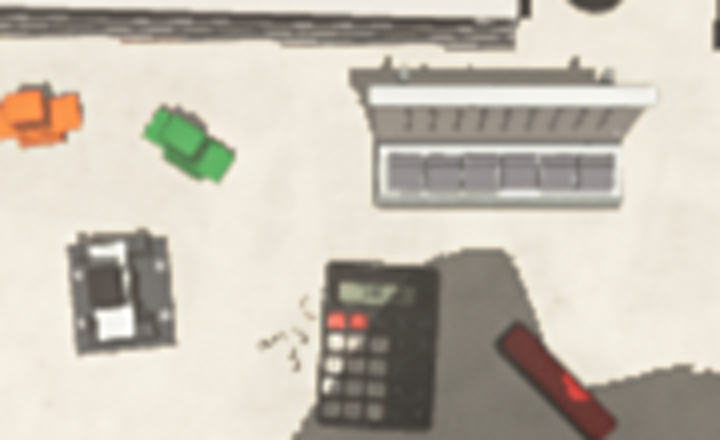

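View pics/sidec.png

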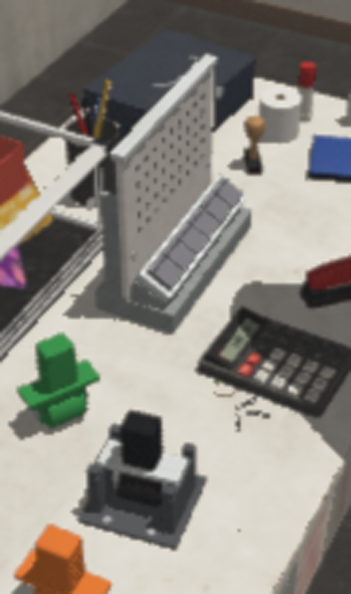

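The top crop shows the handle at about (105,285), with the crossbar running vertically in the image (along world x). The six grey strip sections span (390–615,172). The side crop confirms the docked roller, with the strip on the slope at (145–240,180–290).

```bash
cat >> h.py <<'E'
from scipy.spatial.transform import Rotation as Ro
def rel(p0,rpy0,p,R):
    """row (turn, shift m) in tool axes of pose (p0,rpy0) to reach p,R"""
    R0=Ro.from_euler("xyz",rpy0)
    return np.r_[(R0.inv()*R).as_rotvec(), R0.inv().apply(np.array(p)-p0)/1000].round(4)
def down(yaw,tilt=0):
    # tool z down, tilted forward by tilt toward +x'
    return Ro.from_euler("z",yaw)*Ro.from_euler("y",-tilt)*Ro.from_euler("x",np.pi)
E
python3 - <<'E'
from h import *
for n in ("top","side"):
    f=np.load(n+"0.npz");im,d=f["im"],f["d"];P=cloud(n,d)
    x,y,z=np.moveaxis(P,-1,0)
    m=(x>545)&(x<594)&(y>-190)&(y<60)&(z>48)&(z<82)&(d>0)
    g=im.mean(-1); print(n,m.sum(),np.percentile(g[m],[5,25,50,75,95]))
    for lo,hi in ((60,150),(150,256)):
        k=m&(g>lo)&(g<hi);q=P[k]
        c=q.mean(0);_,_,V=np.linalg.svd(q-c);nn=V[2]*np.sign(V[2,2]);e=(q-c)@nn
        k2=abs(e)<5;q=q[k2];c=q.mean(0);_,S,V=np.linalg.svd(q-c);nn=V[2]*np.sign(V[2,2])
        print(lo,len(q),"c",c.round(1),"n",nn.round(3),"sd",np.std((q-c)@nn).round(2),"long",V[0].round(4),"yr",np.percentile(q[:,1],[0,1,50,99,100]).round(1),"xr",np.percentile(q[:,0],[1,50,99]).round(1))
    k=(z>120)&(z<210)&(x>570)&(x<600)&(y>-185)&(y<60)&(d>0)
    q=P[k];a=np.polyfit(q[:,1],q[:,0],1);print("panel front x at y=-66:",np.polyval(a,-66),"slope",a[0],len(q))
    k=(z>217)&(z<235)&(x>570)&(x<620)&(y>-190)&(y<70)&(d>0)
    q=P[k];print("ptop y",q[:,1].min(),q[:,1].max(),"z",np.median(q[:,2]))
s=sensors.sense()
print(rel(s["eef_pos"],s["tcp_rot"],[453,264,220],down(0.134)))
print(down(0.134,np.pi/6).as_matrix().round(2))
E
```

```text
top 828 [126.78333333 137.91666667 148.         182.33333333 232.33333333]
60 237 c [565.9 -61.3  66.5] n [0.043 0.011 0.999] sd 2.63 long [-0.0171 -0.9998  0.012 ] yr [-162.9 -159.7  -59.2   28.7   38.1] xr [550.6 564.3 593.5]
150 233 c [569.2 -65.9  62.2] n [-0.285 -0.004  0.958] sd 2.68 long [-0.0191  0.9998 -0.0017] yr [-173.7 -172.7  -67.3   34.1   37.4] xr [545.7 578.  589.2]
panel front x at y=-66: 594.8470083358474 slope -0.022935771881702254 303
ptop y -179.0753908687946 44.03212231868359 z 224.90363656284762
side 717 [ 98.06666667 121.         129.         154.         204.06666667]
60 403 c [563.4 -66.   66. ] n [-0.455  0.004  0.891] sd 2.16 long [-0.0288  0.9994 -0.0187] yr [-165.5 -162.8  -67.9   33.8   41.1] xr [548.4 563.1 580.4]
150 161 c [568.8 -51.   61.6] n [-0.497 -0.011  0.868] sd 1.96 long [-0.0375  0.9993 -0.0092] yr [-172.2 -170.9  -43.3   36.6   36.8] xr [547.  575.7 588.6]
panel front x at y=-66: 597.5570328413078 slope -0.01839525731559774 796
ptop y -182.20746733677527 48.13247605528056 z 226.01777605223117
[-1.200e-03  1.000e-04  2.568e-01  5.194e-01 -6.961e-01 -1.820e-02]
[[ 0.86  0.13  0.5 ]
 [ 0.12 -0.99  0.07]
 [ 0.5   0.   -0.87]]
```

The manual's scale: shifts go in shares of 0.75 m and turns go in shares of 2 rad. Converting my numbers, -0.39 m / 0.75 = -0.52, -0.342 m / 0.75 = -0.456, 0.257 rad / 2 = 0.1285.

Call:
move_arm([
  [0,0,0.065,0.0467,-0.0627,-0.0027,0.0854],
  [0,0,0.1285,0.096,-0.128,-0.004,0.0854],
  [0,0,0.1285,0.144,-0.1933,-0.0053,0.0854],
  [0,0,0.1285,0.1933,-0.26,-0.0067,0.0854],
  [0,0,0.1285,0.2427,-0.3253,-0.008,0.0854],
  [0,0,0.1285,0.2907,-0.3893,-0.0107,0.0854],
  [0,0,0.1285,0.34,-0.456,-0.012,0.0854],
  [0,0,0.1285,0.388,-0.52,-0.0133,0.0854],
])

```text
clock: 1.1
eef_pos: [358.6, -104.6, 211.7]
tcp_rot: [3.141, -0.001, 0.133]
contact_force: [1.6, -0.3, 0.2]
opening: 1.001
grasp_force: 0.0
```

```bash
python3 - <<'E'
from h import *
s=sensors.sense();print(s["clock"],s["eef_pos"],s["tcp_rot"],s["qpos"])
print(rel(s["eef_pos"],s["tcp_rot"],[453,264,220],down(0.134)))
E
```

```text
1.1 [ 358.58780015 -104.5660168   211.71412975] [ 3.14138879e+00 -5.74021757e-04  1.33402949e-01] [-2.87801663e-01 -7.14739321e-02  2.11351905e+00  5.46155766e-05
  1.09894033e+00  1.14956696e+00]
[ 2.000e-04 -6.000e-04 -6.000e-04  1.426e-01 -3.527e-01 -8.300e-03]
```

Scaled: -0.353 m / 0.75 = -0.4707, -0.001 m / 0.75 = -0.0013.

Call:
move_arm([
  [0,0,0,0.028,-0.0693,-0.0013,0.0854],
  [0,0,0,0.0573,-0.1427,-0.0027,0.0854],
  [0,0,0,0.0867,-0.216,-0.0053,0.0854],
  [0,0,0,0.1173,-0.2907,-0.0067,0.0854],
  [0,0,0,0.1467,-0.364,-0.008,0.0854],
  [0,0,0,0.1733,-0.4293,-0.0107,0.0854],
  [0,0,0,0.1907,-0.4707,-0.0107,0.0854],
  [0,0,0,0.1907,-0.4707,-0.0107,0.0854],
])

```text
clock: 2.1
eef_pos: [453.3, 264.4, 219.0]
tcp_rot: [-3.142, 0.0, 0.136]
contact_force: [-0.2, 0.0, -0.6]
opening: 1.0
grasp_force: 0.0
```

```bash
python3 - <<'E'
from h import *
s=sensors.sense();print(s["clock"],s["eef_pos"],s["tcp_rot"],s["qpos"])
p=camera_params("wrist");im,d=grab_frame("wrist")
np.savez("w1.npz",im=im,d=d,K=p["camera_matrix"],T=p["world_from_camera"]);print(p)
cv2.imwrite("pics/w1.png",im[:,:,::-1])
E
```

```text
2.1 [453.2832696  264.38328267 219.04929724] [-3.14152078e+00  4.93070914e-04  1.36283620e-01] [5.24983527e-01 1.79455147e-01 1.82674874e+00 2.79398382e-04
 1.13581784e+00 1.95937846e+00]
{'camera_matrix': array([[297.31863964,   0.        , 256.50611264],
       [  0.        , 297.31863964, 192.47532662],
       [  0.        ,   0.        ,   1.        ]]), 'world_from_camera': array([[ 1.35229240e-01, -9.43640180e-01, -3.02086515e-01,
         5.29955870e+02],
       [-9.90814295e-01, -1.28880586e-01, -4.09490793e-02,
         2.74741498e+02],
       [-2.91890686e-04,  3.04849151e-01, -9.52400604e-01,
         3.91649533e+02],
       [ 0.00000000e+00,  0.00000000e+00,  0.00000000e+00,
         1.00000000e+00]])}
```

View pics/w1.png

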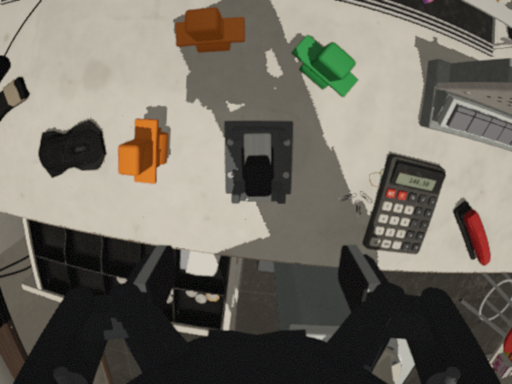

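The wrist view shows the roller handle at (258,175) and the dock at (258,160). The display's left end is at (470,105).

```bash
cat >> h.py <<'E'
def fcloud(d,K,T):
    v,u=np.indices(d.shape);a=(u-K[0,2])/K[0,0];b=(v-K[1,2])/K[1,1];r=np.hypot(a,b)+1e-9
    t=np.tan(np.minimum(r,1.45))/r
    return np.stack([a*t*d,b*t*d,d],-1)@T[:3,:3].T+T[:3,3]
E
python3 - <<'E'
from h import *
f=np.load("w1.npz");P=fcloud(f["d"],f["K"],f["T"]);im=f["im"]
x,y,z=np.moveaxis(P,-1,0);near=(abs(x-455)<70)&(abs(y-264)<70)&(f["d"]>0)
for lo,hi in ((4,16),(57,70),(50,70),(105,125)):
    m=near&(z>lo)&(z<hi);q=P[m];print(lo,m.sum(),np.median(q[:,2]).round(1),np.percentile(q,[0,100],axis=0).round(0).tolist(),cv2.minAreaRect(q[:,:2].astype(np.float32)))
m=(x>545)&(x<594)&(y>-190)&(y<60)&(z>48)&(z<90)&(f["d"]>0);print(m.sum())
print("desk",np.median(z[80:100,100:130]))
E
```

```text
4 2285 6.2 [[401.0, 213.0, 4.0], [510.0, 313.0, 16.0]] ((456.001708984375, 262.6893615722656), (99.0526351928711, 90.66226959228516), 8.05966854095459)
57 1122 62.5 [[409.0, 226.0, 58.0], [502.0, 299.0, 70.0]] ((455.3570556640625, 262.6884765625), (85.60128021240234, 63.573028564453125), 7.502907752990723)
50 1563 61.9 [[409.0, 226.0, 50.0], [502.0, 300.0, 70.0]] ((455.39691162109375, 262.888671875), (85.66417694091797, 64.04610443115234), 7.57578182220459)
105 885 113.9 [[437.0, 249.0, 105.0], [472.0, 278.0, 116.0]] ((454.0084228515625, 263.85260009765625), (34.32476806640625, 25.288713455200195), 8.348811149597168)
2563
desk -0.4456165565206902
```

Call:
move_arm([
  [0,0,0,0.0013,0.0007,0.0533,0.0854],
  [0,0,0,0.0013,0.0007,0.12,0.0854],
  [0,0,0,0.0013,0.0007,0.1733,0.0854],
  [0,0,0,0.0013,0.0007,0.2027,0.0854],
  [0,0,0,0.0013,0.0007,0.204,0.06],
  [0,0,0,0.0013,0.0007,0.204,0.015],
  [0,0,0,0.0013,0.0007,0.204,0.015],
  [0,0,0,0.0013,0.0007,0.204,0.015],
], grip_force=100)

```text
clock: 3.15
eef_pos: [455.2, 262.7, 68.2]
tcp_rot: [-3.141, -0.002, 0.134]
contact_force: [-0.7, 0.4, 7.6]
opening: 0.279
grasp_force: 98.0
```

```bash
python3 - <<'E'
from h import *
s=sensors.sense();print(s)
E
```

```text
{'clock': 3.15, 'qpos': array([5.20492924e-01, 3.71766122e-01, 1.95835109e+00, 2.35910907e-04,
       8.09012893e-01, 1.95746672e+00]), 'qvel': array([ 0.0018851 ,  0.00043744,  0.0013249 , -0.00193328, -0.00231568,
        0.00349935]), 'joint_efforts': array([ -0.15689654, -49.45242405, -23.91004801,  -0.11732297,
        -0.39773388,  -0.19882673]), 'eef_pos': array([455.15903359, 262.70691638,  68.17191361]), 'tcp_rot': array([-3.14050554e+00, -2.21620321e-03,  1.33658705e-01]), 'contact_force': array([-0.65364397,  0.39125117,  7.57131437]), 'wrist_torque': array([-0.1126177 ,  0.20110285, -0.14695551]), 'grasp_force': 97.96239137649536, 'opening': 0.2788450433225258}
```

Scaled: -0.143 m / 0.75 = -0.1907, -0.14 m / 0.75 = -0.1867.

Call:
move_arm([
  [0,0,0,0,0,-0.02,0.015],
  [0,0,0,0,0,-0.0667,0.015],
  [0,0,0,0,0,-0.1333,0.015],
  [0,0,0,0,0,-0.1867,0.015],
  [0,0,0,0,0,-0.1907,0.015],
])

```text
clock: 3.78
eef_pos: [455.8, 263.0, 213.3]
tcp_rot: [-3.139, -0.006, 0.134]
contact_force: [0.7, 0.5, -4.1]
opening: 0.28
grasp_force: 99.0
```

```bash
python3 - <<'E'
from h import *
s=sensors.sense();print(s["eef_pos"],s["tcp_rot"],s["contact_force"],s["opening"],s["grasp_force"])
for p in ([485,120,210],[504,60,205],[504,15,165]): print(rel(s["eef_pos"],s["tcp_rot"],p,down(0.022,np.pi/6)))
p=camera_params("wrist");im,d=grab_frame("wrist");P=fcloud(d,p["camera_matrix"],p["world_from_camera"])
np.savez("w2.npz",im=im,d=d,K=p["camera_matrix"],T=p["world_from_camera"])
q=P[(d>0)&(abs(P[...,0]-540)<60)&(abs(P[...,1]-130)<70)&(im[...,1]>im[...,0]*1.4)];print("green",len(q),q.min(0),q.max(0))
cv2.imwrite("pics/w2.png",im[:,:,::-1])
E
```

```text
[455.8445169  263.01767549 213.3494076 ] [-3.13930682 -0.00579654  0.13389911] [ 0.72794666  0.53008354 -4.06685961] 0.279938122838675 98.97606253623962
[-0.0318  0.5174  0.1086  0.0098  0.1456  0.0031]
[-0.0318  0.5174  0.1086  0.0206  0.2076  0.008 ]
[-0.0318  0.5174  0.1086  0.0143  0.2523  0.0479]
green 707 [551.82912043 163.37448359  24.65936093] [593.51937549 199.99913067 106.31041234]
```

View pics/w2.png

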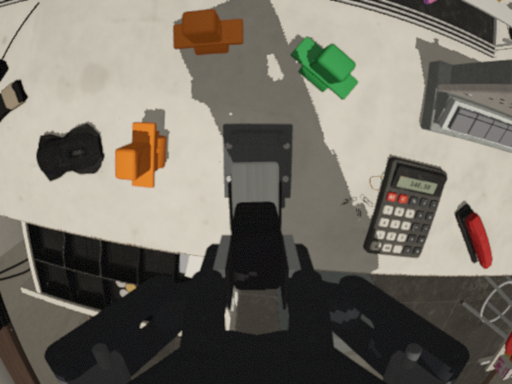

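The roller is held in the fingers at (258,230), clear of the dock. The green look-alike is well off the path.

Scaled: 0.252 m / 0.75 = 0.336, 0.25 m / 0.75 = 0.3333, 0.517 rad / 2 = 0.2585.

Call:
move_arm([
  [-0.004,0.06,0.0125,0.004,0.0533,0.0013,0.015],
  [-0.008,0.13,0.027,0.008,0.12,0.0027,0.015],
  [-0.012,0.195,0.04,0.0133,0.1867,0.004,0.015],
  [-0.016,0.2585,0.0545,0.024,0.2467,0.0093,0.015],
  [-0.016,0.2585,0.0545,0.0267,0.2933,0.02,0.015],
  [-0.016,0.2585,0.0545,0.02,0.3333,0.0467,0.015],
  [-0.016,0.2585,0.0545,0.0187,0.336,0.064,0.015],
  [-0.016,0.2585,0.0545,0.0187,0.336,0.064,0.015],
])

```text
clock: 4.82
eef_pos: [499.1, 13.6, 158.7]
tcp_rot: [3.138, -0.512, 0.022]
contact_force: [-0.4, -0.4, -2.5]
opening: 0.278
grasp_force: 99.5
```

```bash
python3 - <<'E'
from h import *
s=sensors.sense();print(s["clock"],s["eef_pos"],s["tcp_rot"],s["contact_force"],s["opening"],s["grasp_force"],s["qpos"])
R=Ro.from_euler("xyz",s["tcp_rot"]);print(R.as_matrix().round(3))
p=camera_params("wrist");im,d=grab_frame("wrist");P=fcloud(d,p["camera_matrix"],p["world_from_camera"])
np.savez("w3.npz",im=im,d=d,K=p["camera_matrix"],T=p["world_from_camera"])
x,y,z=np.moveaxis(P,-1,0)
g=im.mean(-1)
m=(d>0)&(x>540)&(x<596)&(y>-190)&(y<60)&(z>40)&(z<90)
print(m.sum(),np.percentile(g[m],[5,25,50,75,95]))
cv2.imwrite("pics/w3.png",im[:,:,::-1])
# roller crossbar in tool axes
q=R.inv().apply((P.reshape(-1,3)-s["eef_pos"]));k=(abs(q[:,0])<60)&(abs(q[:,1])<40)&(q[:,2]>-30)&(q[:,2]<30)&(d.ravel()>0)
print("near tool",k.sum(),np.percentile(q[k],[1,50,99],axis=0).round(1).tolist())
E
```

```text
4.825 [499.10291477  13.58847215 158.73359432] [ 3.13813116 -0.51166844  0.02193336] [-0.3531291  -0.37399551 -2.4607652 ] 0.27781716786985156 99.50342059135437 [ 0.02959419 -0.01080541  2.32816264 -0.02344825  0.3126831   1.59978785]
[[ 0.872  0.02   0.49 ]
 [ 0.019 -1.     0.007]
 [ 0.49   0.003 -0.872]]
8649 [ 79.         112.66666667 116.33333333 119.33333333 182.33333333]
near tool 2973 [[-6.0, -19.0, -28.8], [20.1, -0.8, 5.3], [39.0, 16.8, 29.5]]
```

View pics/w3.png

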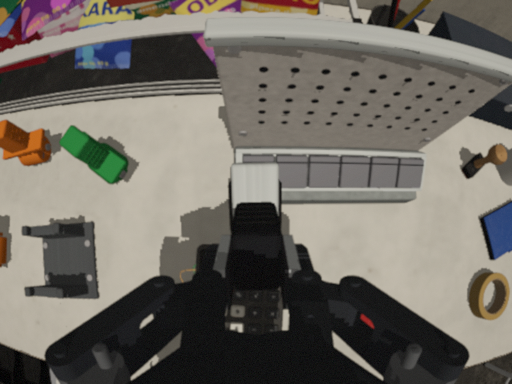

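The wrist view shows the roller's crossbar at (255,180), just before the strip's left end. The six grey sections run from (243,168) to (420,172), and the empty dock is at (65,260).

```bash
python3 - <<'E'
from h import *
f=np.load("w3.npz");d=f["d"];im=f["im"];P=fcloud(d,f["K"],f["T"]);x,y,z=np.moveaxis(P,-1,0);g=im.mean(-1)
n=np.array([-.5,-.011,.866]);c0=np.array([565.,-66,63]);h=(P-c0)@n
m=(d>0)&(abs(x-565)<17)&(y>-170)&(y<15)&(abs(h)<15)&(g>95)&(g<135)
q=P[m]
for i in range(3):
    c=q.mean(0);V=np.linalg.svd(q-c)[2];e=(q-c)@V[2];q=q[abs(e)<3]
print("caps",len(q),c.round(1),(V[2]*np.sign(V[2,2])).round(3),e.std().round(2),np.percentile(q[:,1],[.5,99.5]))
for i in range(6):
    yc=16.5-33*i;k=abs(q[:,1]-yc)<10
    if k.sum(): print(i+1,k.sum(),((q[k]-c0)@n).mean().round(2), q[k][:,0].mean().round(1))
k=(d>0)&(z>120)&(z<200)&(x>570)&(x<610)&(y>-170)&(y<40);a=np.polyfit(y[k],x[k],1);print("panel x(-66)",np.polyval(a,-66),a[0],k.sum())
k=(d>0)&(z>220)&(z<232)&(x>580)&(x<625)&(y>-220)&(y<90);print("top y range",y[k].min(),y[k].max())
k=(d>0)&(abs(x-565)<22)&(abs(h)<12);print("rail y range",np.percentile(y[k],[.2,99.8]))
s=sensors.sense();print(s["eef_pos"],s["tcp_rot"])
R=Ro.from_euler("xyz",s["tcp_rot"]).as_matrix();print("force along n",s["contact_force"]@n)
E
```

```text
caps 3777 [562.5 -78.5  67. ] [-0.502 -0.012  0.865] 0.79 [-165.38186368   11.25398694]
1 48 4.92 571.9
2 546 5.3 561.6
3 558 4.72 561.4
4 517 4.3 562.3
5 463 4.81 562.9
6 419 5.11 563.4
panel x(-66) 595.4786219818909 -0.021676739643246033 13492
top y range -169.52494247091502 44.167852634291805
rail y range [-300.18935013  195.76164976]
[500.18247592  14.05815768 159.93186848] [ 3.13808964 -0.51388027  0.02283471]
force along n -3.5914490137453905
```

```bash
python3 - <<'E'
from h import *
s=sensors.sense();print(s["eef_pos"],s["tcp_rot"])
print(rel(s["eef_pos"],s["tcp_rot"],[526.1,14.7,126.4],down(0.022,np.pi/6)))
E
```

```text
[500.18247592  14.05815768 159.93186848] [ 3.13808964 -0.51388027  0.02283471]
[ 0.0031  0.0097  0.0007  0.0061 -0.0002  0.0419]
```

Scaled: 0.038 m / 0.75 = 0.0507, 0.036 m / 0.75 = 0.048.

Call:
move_arm([
  [0,0,0,0.0027,0,0.0267,0.015],
  [0,0,0,0.004,0,0.048,0.015],
  [0,0,0,0.004,0,0.0507,0.015],
  [0,0,0,0.004,0,0.0507,0.015],
  [0,0,0,0.004,0,0.0507,0.015],
])

```text
clock: 5.5
eef_pos: [523.2, 14.8, 130.7]
tcp_rot: [3.138, -0.518, 0.024]
contact_force: [0.4, 0.7, -3.0]
opening: 0.275
grasp_force: 99.5
```

```bash
cat >> h.py <<'E'
N=np.array([-.5,-.011,.866])
def st():
    s=sensors.sense();R=Ro.from_euler("xyz",s["tcp_rot"]);q=s["eef_pos"]
    home=np.array([533.6,14.9,113.4])
    print("t",s["clock"],q.round(2),s["tcp_rot"].round(3),"F",s["contact_force"].round(1),"Fn",(s["contact_force"]@N).round(1),"op",round(s["opening"],3),round(s["grasp_force"]),"q",s["qpos"].round(2))
    yd=np.array([-.022,1,0])
    print("above home along n",((q-home)@N).round(2),"along strip",((q-home)@yd).round(1),"upslope",((q-home)@np.array([.866,.019,.5])).round(2))
    return s
E
python3 -c "
from h import *
st()"
```

```text
t 5.5 [523.18  14.81 130.65] [ 3.138 -0.518  0.024] F [ 0.4  0.7 -3. ] Fn -2.8 op 0.275 99 q [ 0.03  0.09  2.32 -0.03  0.22  1.61]
above home along n 20.15 along strip 0.1 upslope -0.4
```

Scaled: 0.022 m / 0.75 = 0.0293, 0.02 m / 0.75 = 0.0267.

Call:
move_arm([
  [0,0,0,0,0,0.0107,0.015],
  [0,0,0,0,0,0.0173,0.015],
  [0,0,0,0,0,0.0213,0.015],
  [0,0,0,0,0,0.024,0.015],
  [0,0,0,0,0,0.0267,0.015],
  [0,0,0,0,0,0.0293,0.015],
  [0,0,0,0,0,0.0293,0.015],
])

```text
clock: 6.38
eef_pos: [533.6, 14.8, 111.9]
tcp_rot: [3.138, -0.519, 0.023]
contact_force: [-22.0, -0.3, 27.8]
opening: 0.275
grasp_force: 104.7
```

```bash
python3 -c "
from h import *
st()"
```

```text
t 6.375 [533.63  14.78 111.87] [ 3.138 -0.519  0.023] F [-22.   -0.3  27.8] Fn 35.1 op 0.275 105 q [ 0.03  0.15  2.31 -0.04  0.16  1.62]
above home along n -1.34 along strip -0.1 upslope -0.74
```

Scaled: 0.039 m / 0.75 = 0.052, 0.034 m / 0.75 = 0.0453.

Call:
move_arm([
  [0,0,0,0,0.0053,-0.0007,0.015],
  [0,0,0,0,0.012,-0.0007,0.015],
  [0,0,0,0,0.0187,-0.0007,0.015],
  [0,0,0,0,0.0253,-0.0007,0.015],
  [0,0,0,0,0.032,-0.0007,0.015],
  [0,0,0,0,0.0387,-0.0007,0.015],
  [0,0,0,0,0.0453,-0.0007,0.015],
  [0,0,0,0,0.052,-0.0007,0.015],
])

```text
clock: 7.38
eef_pos: [534.7, -24.3, 112.3]
tcp_rot: [3.138, -0.519, 0.023]
contact_force: [-13.4, 0.1, 16.8]
opening: 0.276
grasp_force: 102.8
```

```bash
python3 -c "
from h import *
st()"
```

```text
t 7.375 [534.69 -24.31 112.32] [ 3.138 -0.519  0.023] F [-13.4   0.1  16.8] Fn 21.3 op 0.276 103 q [-0.08  0.15  2.31  0.29  0.17  1.2 ]
above home along n -1.05 along strip -39.2 upslope -0.34
```

Scaled: 0.04 m / 0.75 = 0.0533, 0.0008 m / 0.75 = 0.0011.

Call:
move_arm([
  [0,0,0,0,0.0067,0.0004,0.015],
  [0,0,0,0,0.0133,0.0007,0.015],
  [0,0,0,0,0.02,0.0008,0.015],
  [0,0,0,0,0.0267,0.0008,0.015],
  [0,0,0,0,0.0333,0.0009,0.015],
  [0,0,0,0,0.04,0.0011,0.015],
  [0,0,0,0,0.0467,0.0011,0.015],
  [0,0,0,0,0.0533,0.0012,0.015],
])

```text
clock: 8.38
eef_pos: [536.1, -63.9, 112.3]
tcp_rot: [3.139, -0.52, 0.024]
contact_force: [-20.5, 6.6, 30.8]
opening: 0.274
grasp_force: 104.9
```

```bash
python3 -c "
from h import *
st()"
```

```text
t 8.375 [536.12 -63.91 112.3 ] [ 3.139 -0.52   0.024] F [-20.5   6.6  30.8] Fn 36.8 op 0.274 105 q [-0.19  0.16  2.3   0.54  0.2   0.85]
above home along n -1.34 along strip -78.9 upslope 0.13
```

Scaled: 0.04 m / 0.75 = 0.0533, 0.035 m / 0.75 = 0.0467.

Call:
move_arm([
  [0,0,0,0,0.0067,0,0.015],
  [0,0,0,0,0.0133,0,0.015],
  [0,0,0,0,0.02,0,0.015],
  [0,0,0,0,0.0267,0,0.015],
  [0,0,0,0,0.0333,0,0.015],
  [0,0,0,0,0.04,0.0003,0.015],
  [0,0,0,0,0.0467,0.0004,0.015],
  [0,0,0,0,0.0533,0.0005,0.015],
])

```text
clock: 9.38
eef_pos: [537.8, -104.5, 112.6]
tcp_rot: [3.137, -0.521, 0.024]
contact_force: [-22.1, 1.4, 32.9]
opening: 0.278
grasp_force: 105.1
```

```bash
python3 -c "
from h import *
st()"
```

```text
t 9.375 [ 537.79 -104.49  112.63] [ 3.137 -0.521  0.024] F [-22.1   1.4  32.9] Fn 39.5 op 0.278 105 q [-0.3   0.17  2.28  0.68  0.25  0.62]
above home along n -1.44 along strip -119.5 upslope 0.97
```

Scaled: 0.047 m / 0.75 = 0.0627, 0.024 m / 0.75 = 0.032.

Call:
move_arm([
  [0,0,0,0,0.008,-0.0004,0.015],
  [0,0,0,0,0.016,-0.0004,0.015],
  [0,0,0,-0.0007,0.024,-0.0004,0.015],
  [0,0,0,-0.0007,0.032,-0.0003,0.015],
  [0,0,0,-0.0007,0.04,-0.0001,0.015],
  [0,0,0,-0.0013,0.048,0,0.015],
  [0,0,0,-0.0013,0.056,0,0.015],
  [0,0,0,-0.0013,0.0627,0.0001,0.015],
])

```text
clock: 10.38
eef_pos: [538.9, -152.6, 112.8]
tcp_rot: [3.135, -0.523, 0.024]
contact_force: [-16.9, 1.2, 30.8]
opening: 0.28
grasp_force: 104.5
```

```bash
python3 -c "
from h import *
st()"
```

```text
t 10.375 [ 538.93 -152.65  112.85] [ 3.135 -0.523  0.024] F [-16.9   1.2  30.8] Fn 35.1 op 0.28 105 q [-0.42  0.2   2.24  0.77  0.3   0.43]
above home along n -1.3 along strip -167.7 upslope 1.16
```

Scaled: -0.1 m / 0.75 = -0.1333, -0.09 m / 0.75 = -0.12.

Call:
move_arm([
  [0,0,0,0,0.0067,0,0.015],
  [0,0,0,0,0.0067,0,0.015],
  [0,0,0,0,0.0067,-0.0267,0.015],
  [0,0,0,0,0,-0.08,0.015],
  [0,0,0,-0.0133,-0.0067,-0.12,0.015],
  [0,0,0,-0.0267,-0.0133,-0.1333,0.015],
  [0,0,0,-0.0267,-0.0133,-0.1333,0.015],
])

```text
clock: 11.25
eef_pos: [469.4, -142.1, 186.7]
tcp_rot: [3.138, -0.518, 0.023]
contact_force: [0.7, -0.3, -3.6]
opening: 0.276
grasp_force: 99.7
```

```bash
cat > caps.py <<'E'
from h import *
p=camera_params("wrist");im,d=grab_frame("wrist");P=fcloud(d,p["camera_matrix"],p["world_from_camera"]);x,y,z=np.moveaxis(P,-1,0);g=im.mean(-1)
c0=np.array([565.,-66,63]);h=(P-c0)@N
for i in range(6):
    yc=15.5-33*i;k=(d>0)&(abs(y-yc)<10)&(abs(x-564)<10)&(abs(h)<12)&(g>95)&(g<150)
    print(i+1,k.sum(),np.median(h[k]).round(2) if k.sum() else None)
k=(d>0)&(abs(x-564)<30)&(y<40)&(y>-175)&(abs(h)<12)&(g>170);print("lips",np.median(h[k]),k.sum())
cv2.imwrite("pics/w4.png",im[:,:,::-1])
st()
E
python3 caps.py
```

```text
1 254 0.51
2 279 0.51
3 301 0.41
4 317 0.41
5 346 0.32
6 354 0.29
lips -2.599644044447629 1161
t 11.3 [ 470.07 -142.41  186.61] [ 3.138 -0.518  0.023] F [-0.3  0.1 -3.5] Fn -2.9 op 0.276 100 q [-0.48 -0.06  2.29  0.51  0.5   0.67]
above home along n 96.9 along strip -155.9 upslope -21.4
```

View pics/w4.png

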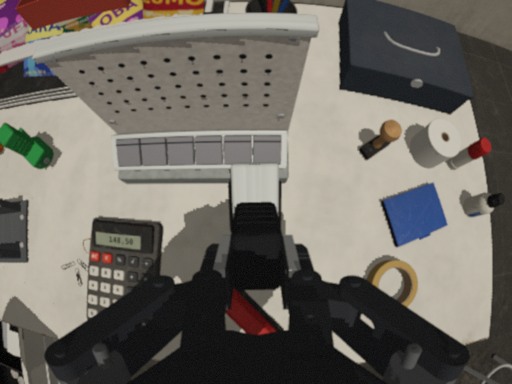

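The sections at (115–280,150) now lie flush in a row. The depth shows all six about 3 mm above the lips, so they are home.

```bash
python3 - <<'E'
from h import *
s=st()
for p in ([455,-60,215],[455,80,218],[456.5,262.8,215]): print(rel(s["eef_pos"],s["tcp_rot"],p,down(0.134)))
E
```

```text
t 11.3 [ 470.07 -142.41  186.61] [ 3.138 -0.518  0.023] F [-0.3  0.1 -3.5] Fn -2.9 op 0.276 100 q [-0.48 -0.06  2.29  0.51  0.5   0.67]
above home along n 96.9 along strip -155.9 upslope -21.4
[ 0.0322 -0.5169 -0.1094  0.0026 -0.0826 -0.0315]
[ 0.0322 -0.5169 -0.1094  0.0069 -0.2226 -0.033 ]
[ 0.0322 -0.5169 -0.1094  0.0104 -0.4053 -0.0282]
```

Scaled: -0.395 m / 0.75 = -0.5267, -0.033 m / 0.75 = -0.044, -0.06 rad / 2 = -0.03.

Call:
move_arm([
  [0.002,-0.03,-0.006,0.0013,-0.0333,-0.02,0.015],
  [0.006,-0.095,-0.02,0.0027,-0.0933,-0.0387,0.015],
  [0.01,-0.16,-0.034,0.0053,-0.1667,-0.0427,0.015],
  [0.014,-0.225,-0.048,0.008,-0.2467,-0.044,0.015],
  [0.016,-0.2585,-0.0545,0.0107,-0.3267,-0.044,0.015],
  [0.016,-0.2585,-0.0545,0.012,-0.4067,-0.0427,0.015],
  [0.016,-0.2585,-0.0545,0.0133,-0.48,-0.04,0.015],
  [0.016,-0.2585,-0.0545,0.0133,-0.5267,-0.0373,0.015],
])

```text
clock: 12.3
eef_pos: [456.7, 256.2, 213.6]
tcp_rot: [-3.14, 0.001, 0.136]
contact_force: [-0.1, -0.4, -3.6]
opening: 0.278
grasp_force: 99.9
```

Call:
move_arm([
  [0,0,0,0.0013,-0.0133,0,0.015],
  [0,0,0,0.0013,-0.0133,0,0.015],
  [0,0,0,0.0013,-0.0133,0,0.015],
])

```text
clock: 12.68
eef_pos: [456.2, 261.6, 214.7]
tcp_rot: [3.141, 0.001, 0.133]
contact_force: [-0.1, -0.1, -2.7]
opening: 0.273
grasp_force: 99.9
```

```bash
cat > chk.py <<'E'
from h import *
s=st()
p=camera_params("wrist");im,d=grab_frame("wrist");P=fcloud(d,p["camera_matrix"],p["world_from_camera"]);x,y,z=np.moveaxis(P,-1,0)
near=(d>0)&(abs(x-455)<75)&(abs(y-263)<70)
for lo,hi in ((4,16),(48,72)):
    q=P[near&(z>lo)&(z<hi)];print(lo,len(q),q.min(0).round(),q.max(0).round(),cv2.minAreaRect(q[:,:2].astype(np.float32)) if len(q)>5 else "")
R=Ro.from_euler("xyz",s["tcp_rot"]);q=R.inv().apply(P.reshape(-1,3)-s["eef_pos"]).reshape(P.shape)
# crossbar top in tool axes (bright pixels near tool)
k=(d>0)&(im.mean(-1)>110)&(q[...,0]>10)&(q[...,0]<60)&(abs(q[...,1])<30)&(abs(q[...,2])<25)
c=q[k];print("bar",k.sum(),np.percentile(c,[2,50,98],axis=0).round(1).tolist())
if k.sum(): print(cv2.minAreaRect(c[:,:2].astype(np.float32)), "dz/dx",np.polyfit(c[:,0],c[:,2],1))
print(rel(s["eef_pos"],s["tcp_rot"],[456.5,262.8,69],down(0.134)))
E
python3 chk.py
```

```text
t 12.675 [456.18 261.59 214.73] [3.141e+00 1.000e-03 1.330e-01] F [-0.1 -0.1 -2.7] Fn -2.3 op 0.273 100 q [ 0.52  0.19  1.83 -0.    1.13  1.96]
above home along n 123.75 along strip 248.4 upslope -11.69
4 2483 [401. 213.   4.] [510. 312.  11.] ((455.7575378417969, 262.63275146484375), (99.90394592285156, 90.46035766601562), 7.55643367767334)
48 661 [410. 226.  51.] [502. 300.  67.] ((455.7256774902344, 262.6963806152344), (84.5765151977539, 64.955078125), 7.37090539932251)
bar 820 [[15.2, -14.1, 4.6], [25.6, -1.5, 5.9], [37.1, 11.6, 7.3]]
((25.36267852783203, -1.1894283294677734), (27.164920806884766, 25.03612518310547), 89.42705535888672) dz/dx [0.00672879 5.74918191]
[ 0.0004  0.0007 -0.0008  0.0006 -0.0012  0.1457]
```

Scaled: 0.147 m / 0.75 = 0.196, 0.146 m / 0.75 = 0.1947.

Call:
move_arm([
  [0,0,0,0.0013,0,0.04,0.015],
  [0,0,0,0.0013,0,0.1,0.015],
  [0,0,0,0.0013,0,0.1467,0.015],
  [0,0,0,0.0013,0,0.1733,0.015],
  [0,0,0,0.0013,0,0.1867,0.015],
  [0,0,0,0.0013,0,0.1947,0.015],
  [0,0,0,0.0013,0,0.196,0.015],
  [0,0,0,0.0013,0,0.196,0.015],
])

```text
clock: 13.72
eef_pos: [457.6, 262.9, 68.9]
tcp_rot: [-3.141, -0.001, 0.134]
contact_force: [1.1, -0.5, -3.3]
opening: 0.28
grasp_force: 99.8
```

```bash
python3 -c "
from h import *
st()"
```

```text
t 13.725 [457.58 262.88  68.88] [-3.141e+00 -1.000e-03  1.340e-01] F [ 1.1 -0.5 -3.3] Fn -3.5 op 0.28 100 q [0.52 0.37 1.95 0.   0.81 1.96]
above home along n -3.27 along strip 249.7 upslope -83.38
```

Call:
move_arm([
  [0,0,0,-0.0013,0,0.0013,0.015],
  [0,0,0,-0.0013,0,0.002,0.015],
  [0,0,0,-0.0013,0,0.002,0.015],
  [0,0,0,-0.0013,0,0.002,0.05],
  [0,0,0,-0.0013,0,0.002,0.0854],
  [0,0,0,-0.0013,0,0.002,0.0854],
  [0,0,0,-0.0013,0,0,0.0854],
  [0,0,0,-0.0013,0,0,0.0854],
])

```text
clock: 14.72
eef_pos: [456.2, 262.6, 68.3]
tcp_rot: [-3.142, -0.0, 0.134]
contact_force: [0.6, 0.1, -0.2]
opening: 0.997
grasp_force: 0.0
```

Scaled: -0.16 m / 0.75 = -0.2133, -0.15 m / 0.75 = -0.2.

Call:
move_arm([
  [0,0,0,0,0,-0.0267,0.0854],
  [0,0,0,0,0,-0.08,0.0854],
  [0,0,0,0,0,-0.1467,0.0854],
  [0,0,0,0,0,-0.2,0.0854],
  [0,0,0,0,0,-0.2133,0.0854],
  [0,0,0,0,0,-0.2133,0.0854],
])

```text
clock: 15.48
eef_pos: [456.2, 262.6, 228.3]
tcp_rot: [-3.141, -0.001, 0.134]
contact_force: [0.7, 0.3, -0.1]
opening: 1.005
grasp_force: 0.0
```

```bash
python3 - <<'E'
from h import *
s=st()
p=camera_params("wrist");im,d=grab_frame("wrist");P=fcloud(d,p["camera_matrix"],p["world_from_camera"]);x,y,z=np.moveaxis(P,-1,0)
near=(d>0)&(abs(x-455)<75)&(abs(y-263)<70)
for lo,hi in ((4,16),(48,72),(105,125)):
    q=P[near&(z>lo)&(z<hi)];print(lo,len(q),np.median(q[:,2]),cv2.minAreaRect(q[:,:2].astype(np.float32)))
cv2.imwrite("pics/w5.png",im[:,:,::-1])
E
```

```text
t 15.475 [456.17 262.57 228.27] [-3.141e+00 -1.000e-03  1.340e-01] F [ 0.7  0.3 -0.1] Fn -0.4 op 1.005 0 q [0.52 0.17 1.81 0.   1.15 1.96]
above home along n 135.47 along strip 249.4 upslope -4.91
4 2131 6.200079461712335 ((455.72955322265625, 262.517578125), (99.10596466064453, 90.7613525390625), 7.703296661376953)
48 1501 62.05056601169042 ((455.3007507324219, 262.26220703125), (86.36312103271484, 64.0496597290039), 6.976529598236084)
105 844 113.8642701343602 ((455.8928527832031, 263.80108642578125), (34.665802001953125, 25.967430114746094), 8.639358520507812)
```

View pics/w5.png

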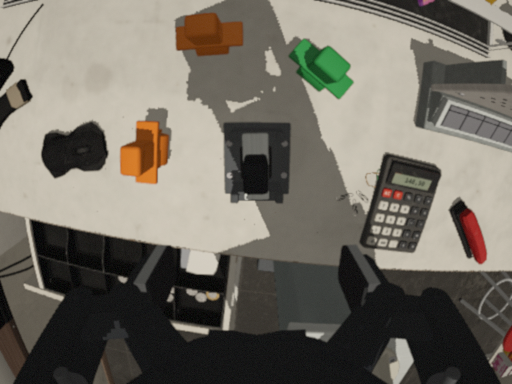

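The roller stands docked at (257,172), with its handle top at 114 mm and centred, and the other things on the desk look unmoved. I'm handing the job in.

```bash
python3 -c "
from rig import order
print(order.sign_off())"
```

```text
the job is handed in; nothing more can be done
None
```

All six trim sections are rolled fully home from left to right, the roller is back upright in its dock, and the job was handed in at about 15.5 s with the other things on the desk left alone.

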